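# Clamp up a glued handle blank

### The arm

A 7-joint arm with a two-finger parallel gripper is mounted at the origin on the work surface. World frame = base frame: x ahead of the robot, y to its left, z up, the work surface at z = 0. Lengths are in mm, angles in rad, forces in N, time in s.
With the tool pointing down it reaches from about 425 to 950 mm from the base axis. Payload 4.7 kg.
Tool frame: the origin (TCP) lies on the centre line of the jaws, within the pads' length; the fingertips stand 8 mm ahead of it and the grasp point (between the pads) lies 11 mm behind it; z points along the fingers, y is the line along which they close (so a half turn about z gives the same grasp; the last joint's range is limited). The gripper opens to 87 mm and grips with 3 to 60 N. Pads are 19 mm wide; open, the fingers measure 117 mm over their backs; the gripper's body (75 mm by 190 mm) begins 51 mm behind the grasp point.
Start: joints at [-1.298, 0.469, -0.049, 1.532, 0.024, 1.141, -0.082], TCP at [200.596, 644.523, 230.573] pointing down, gripper open.
Joint ranges: [-2.59, 2.59], [-0.33, 1.99], [-1.39, 1.29], [0.1, 2.45], [-1.04, 4.18], [0.21, 1.99], [-2.66, 2.66]. Speed limits (rad/s): [2.57, 2.57, 3.14, 3.14, 3.14, 3.14, 3.14].

### API

Orientations are given as a rotation vector (axis times angle).
In Python, from rig import bot gives the robot as it stands. The module is installed in compiled form; this text tells all that it offers.
- The arm moves only by the tool jog_arm, never from a script. Its argument "increments" is a list of rows, each an object with "rot": the turn, a rotation vector about the tool's x, y, z each as a share of 180 degrees, from -1 to 1, a list of three; "delta_pos": the shift along the tool's x, y, z each as a share of 20 cm, from -1 to 1, a list of three; "gripper": the opening, from 0 (shut) to 1 (fully open). A call has 1 to 8 rows; each row is the pose to reach, as a shift and turn from the pose commanded when the call began, along the tool's axes at that moment, turning the shorter way round; what a row does not reach only later rows make up. A row lasts 1/8 s, in which the tool goes at most 62.5 mm and 10.7 degrees, less where a joint would pass 70% of its speed; a pose out of reach is approached as far as the arm can. A call with a number of a shift or a turn outside -1 to 1 is refused whole. A call with a gripper value outside its range is refused whole. The fingers move at their own pace and stop on an object; "grip_force" is the grip in N (left out, the last holds). Time passes only in rows, so rows that repeat a pose let the fingers close. It gives the time, the measured TCP pose, the force, the opening and the grip force at its end, in the units of the state.
- bot.get_state(): the state, without advancing time (a new reading comes with each control period).
- bot.capture(name): name is "side" or "top"; returns a dict with "img" (480x640x3 uint8, blue, green, red), "range_z" (480x640 float32, mm along the optical axis (not along the pixel's ray), 0 where there is no reading), "camera_matrix" (3x3 intrinsics, pixels), "view" (4x4, takes a point from world to camera coordinates). Camera axes: x right, y down, z forward; pixel columns grow to the right and rows downward; lengths in mm; the calibration is good to about 2 mm. A picture is of the moment at which its call begins.
- bot.close_job(): hands the job in; it is judged then, once.
The state is a dict: "time": time; "qpos": joint angles; "dq": joint speeds; "effort": joint torques, N m; "ee_pos": TCP position; "ee_rot": TCP orientation; "contact_force": force on the tool from outside, world axes, zero at the start; "ft_torque": the same for the moment, N m; "gripper_width": finger opening in mm; "grip_force": force on a finger pad.
Only numpy, scipy, OpenCV 4.12 (cv2) and the standard library are available. Lean on these libraries where they do the work, as an engineer would, in place of code of your own. Each camera call takes 0.05 s, during which the arm holds its last target. There are 200 camera calls.

### The job

Stand the glued three-layer wooden handle blank upright on the clamp's board, between the two rubber pads of the bench-mounted one-hand bar clamp, so that the pads will press its outer layers together, and let go of it. Then squeeze the clamp's ratcheting trigger again and again until the sliding jaw holds the blank firmly, and let the trigger spring open. Stop as soon as the trigger stiffens before the end of its travel, for squeezing on hard would crush the fresh glue joint; move the jaw by the trigger only, and leave the other things where they are.

Things in the scene. Friction and masses are not known exactly. Their poses are not given: they have to be found in the camera images.
- clamp: Black one-hand bar clamp lying on its side, fixed on a 12 mm plywood board. Origin on the table under its bar, in the housing (66 x 55 mm, 70 mm high). z up; y along the bar to the sliding jaw; jaws reach to +x, handle and trigger to -x. The fixed handle is a level bar at clamp x -0.125 to -0.020, y -0.030 to -0.006, 34 to 62 mm high, with only the table below.
- fixed_pad (a point): centre of the face of the fixed jaw's rubber pad (44 mm wide, 44 mm high), 42 mm above the table, facing clamp +y; at clamp (0.085, 0.040). Axes as the clamp's.
- seat (a point): the point on the top of the board (12 mm above the table) where the middle of the blank's underside comes to be when it is gripped: on the pads' middle line, 22 mm from the fixed pad's face. Axes as the clamp's.
- bar: Toothed steel bar (teeth hidden in the housing; 12 x 22 mm, 34 to 56 mm above the table) sliding through the housing along clamp -y; carries the sliding jaw, a black arm 16 mm thick, 46 mm high, out to clamp x 0.112. Origin on the bar's axis, 45 mm above the table. It stays where it is left (24 N of friction) and so keeps the grip. The robot must not push it.
- jaw_pad: The sliding jaw's rubber pad, 44 x 44 mm, facing the fixed pad; origin at the middle of its face, 42 mm above the table, at clamp x 0.085. It yields 1 mm for 12 N. At the start the gap between the pads is 14 to 24 mm wider than the blank. A firm grip on the blank is 10 to 24 N; above 36 N the glue joint is crushed.
- trigger (a joint): Trigger angle: 0 sprung open, 0.15 rad squeezed to its stop. A full squeeze draws the jaw in about 4.5 mm (the first perhaps less), a partial one 1 mm per 2.8 mm at the grip, after up to 6 mm of play. At the grip point it takes about 10 N while the jaw runs free, plus about 0.35 N per newton on the blank: 15 to 18 N is firm, over 22 N may crush. Let it spring open before each next squeeze and at the end.
- trigger_grip (a point): middle of the trigger's outer face (grey plastic bar 96 mm long, 14 mm wide, 28 mm high, 48 mm above the table, beside the black handle), at clamp x -0.085; released it is at clamp y 0.028, and it moves 18 mm to clamp -y when fully squeezed.
- handle_grip (a point): middle of the handle's outer face opposite the trigger, at clamp (-0.085, -0.030), 48 mm above the table: handle and trigger together measure 58 mm across with the trigger open, 40 mm squeezed.
- blank: upright wooden block of three glued layers (light, dark, light), loose, about 0.12 kg. Origin at the middle of its underside. 50 mm along its x, 44 mm along its y (the layers are stacked along y: 14, 16, 14 mm), 72 mm high. It must be gripped by the clamp across its y.
- knob_handle: not part of the job, leave it: turned waisted wooden knob, 46 mm wide, 76 mm high, upright
- tape: not part of the job, leave it: cork-coloured tape ring, 60 mm wide, 24 mm high, flat
- core: not part of the job, leave it: cardboard tube core, 68 mm wide, 75 mm high, upright
- press_iron: not part of the job, leave it: aluminium hand press, 65 x 120 mm plate with a blue bar handle, 85 mm high
- spacer: not part of the job, leave it: aluminium spacer bar 90 x 30 x 12 mm
- scraper: not part of the job, leave it: scraper with a wooden handle, lying, about 250 mm long
Things that resemble listed ones, but are neither listed nor needed, are in the scene too. What is shaped like the blank but purple is not meant.

How it is judged:
By the outcome, as a careful person would: the job done as asked, in the order asked, and still so for the second after the job is handed in, with the robot touching nothing.
It also fails if it takes over 64 s, if anything falls off the work surface, if the arm or the gripper's body presses on something with over 40 N, if the wrist force passes 120 N, or if a joint passes its speed limit or range.

## Working session

There is one attempt and no reset: what is moved stays moved. The work goes in short steps, Python scripts to look and compute and a tool call to move; the robot and the scene stay as the last step left them, time stands still between calls to the robot, and variables do not carry over. Pictures are saved under pics/ and viewed, at most 10 in all, crops included, and the job is handed in when it is done.

Besides the shell and the picture viewer there is one more tool, called after "Call:" as name([rows], argument=value, ...), one row to a line, values as JSON. jog_arm: Moves the arm, as the interface text tells. Shift numbers are shares of 20 cm and turn numbers shares of 180 degrees, none past 1 either way. Its arguments: {"type":"object","properties":{"increments":{"type":"array"},"grip_force":{"type":"number"}},"required":["increments"]}

```bash
mkdir -p pics; cat > h.py <<'E'
import numpy as np,cv2
from rig import bot
from scipy.spatial.transform import Rotation as R
def cap(n,f):
    c=bot.capture(n); cv2.imwrite('pics/'+f+'.png',c['img']); np.savez('pics/'+f+'.npz',**c); return c
def cloud(c):
    K,V,z=c['camera_matrix'],c['view'],c['range_z'].astype(float)
    v,u=np.mgrid[:480,:640]
    p=np.stack([(u-K[0,2])/K[0,0]*z,(v-K[1,2])/K[1,1]*z,z],-1)
    w=(p-V[:3,3])@V[:3,:3]; w[z==0]=np.nan; return w
def load(f): return dict(np.load('pics/'+f+'.npz'))
E
python3 - <<'E'
from h import *
cap('top','t0');cap('side','s0')
for k,v in bot.get_state().items(): print(k,v)
E
```

```text
time 0.1
qpos [-1.29793204  0.46936994 -0.04856157  1.53358034  0.0241037   1.14104625
 -0.08227737]
dq [-0.00040024  0.00014486 -0.00056586 -0.00265907 -0.00054921  0.00103446
  0.00029923]
effort [-5.29980275e-05 -5.09168601e+01 -8.12501251e-02 -2.36831081e+01
 -6.16223551e-02  3.44558246e-02  4.24811299e-05]
ee_pos [200.46059044 643.97829378 229.59562575]
ee_rot [-4.72148497e-01 -3.10571723e+00  2.84043320e-03]
contact_force [-0.67028807 -0.18813901 -0.09934667]
ft_torque [ 0.00161811  0.00961257 -0.00194448]
grip_force 0.0
gripper_width 87.43461110975971
```

View pics/t0.png

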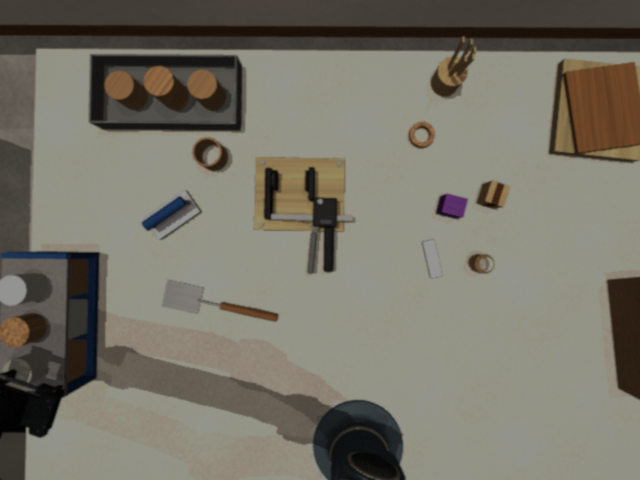

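View pics/s0.png

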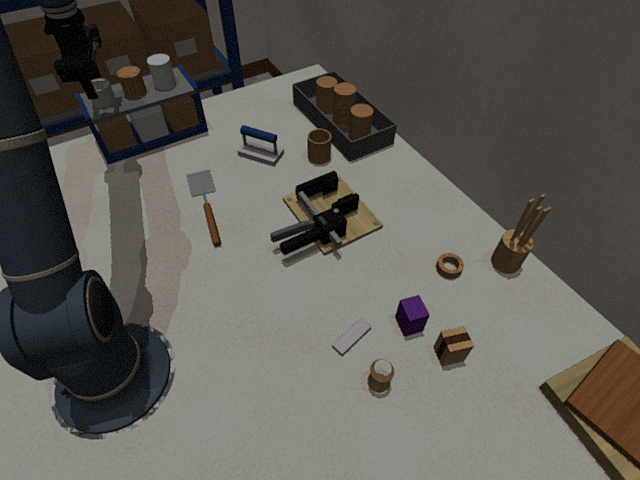

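The top picture shows the three-layer blank at (495,194), the purple lookalike at (453,205), the knob at (482,263), and the clamp housing at (325,212) with its jaws pointing up the picture and its handle and trigger pointing down. The things that could be taken for the blank are the purple block (453,205), the knob (482,263) and the board stack (600,110). I choose the striped block at (495,194).

```bash
python3 - <<'E'
from h import *
c=load('t0'); w=cloud(c); I=c['img']
print('cam',-c['view'][:3,:3].T@c['view'][:3,3], 'table z',np.nanmedian(w[300:340,420:560,2]))
def reg(n,u0,u1,v0,v1,z0,z1):
    p=w[v0:v1,u0:u1].reshape(-1,3); m=(p[:,2]>z0)&(p[:,2]<z1); q=p[m]
    r=cv2.minAreaRect(q[:,:2].astype(np.float32)); print(n,len(q),np.round(q.mean(0),1),'rect',np.round(r[0],1),np.round(r[1],1),round(r[2],1)); return q
reg('blank',475,520,172,217,64,85)
reg('purple',432,475,187,225,50,95)
reg('knob',465,500,245,280,50,90)
reg('handle',318,342,230,275,50,75)
reg('trigger',303,319,225,275,50,75)
reg('housing',310,340,195,230,66,85)
reg('fixedjaw',302,320,160,203,45,85)
reg('slidejaw',262,282,165,225,45,85)
reg('board',250,350,152,235,6,20)
reg('bar',275,308,208,225,40,75)
a=cv2.resize(I[150:285,240:360],None,fx=4,fy=4,interpolation=cv2.INTER_CUBIC)
b=cv2.resize(I[165:225,430:525],None,fx=3,fy=3,interpolation=cv2.INTER_CUBIC)
o=np.zeros((540,800,3),np.uint8); o[:540,:480]=a; o[:180,500:785]=b
cv2.imwrite('pics/crop0.png',o)
E
```

```text
cam [ 482.54345137   69.32684907 1185.09991426] table z -1.6305750522489806
blank 455 [ 594.5 -302.8   70.1] rect [ 594.7 -303.1] [45.1 50.7] 72.2
purple 482 [ 566.9 -205.9   69.4] rect [ 567.2 -207.4] [51.  44.5] 75.3
knob 152 [ 436.3 -270.9   67. ] rect [ 435.8 -276.5] [42.4 42.3] 41.9
handle 439 [461.8  76.1  59.8] rect [460.1  76. ] [96.3 23. ] 0.6
trigger 297 [464.2 113.3  60.1] rect [464.6 113.6] [ 16.1 111.5] 83.1
housing 636 [549.7  86.3  70.1] rect [552.2  88.3] [70.7 59.1] 0.6
fixedjaw 305 [611.6 118.1  66.8] rect [609.3 118.5] [82.8 30.5] 10.5
slidejaw 564 [589.5 211.   63. ] rect [590.5 204.7] [ 41.  116.3] 89.5
board 4571 [603.8 150.8  11.1] rect [599.5 143.5] [223.7 183.4] 89.4
bar 189 [537.2 162.   55. ] rect [536.3 162.1] [74.4 14.9] 87.8
```

View pics/crop0.png

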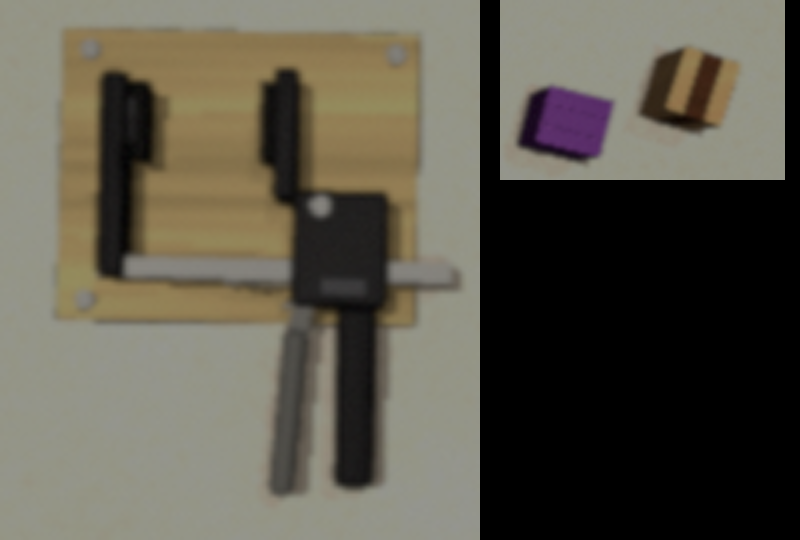

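The crop confirms the choice. The block at (495,194) has light, dark and light stripes, and the stripes run along its long side at a yaw of about -17.8°. The clamp lies almost square to the world axes. Its fixed pad's face is near (305.5,180) and the sliding pad near (277,180).

```bash
python3 - <<'E'
from h import *
c=load('t0');K,V=c['camera_matrix'],c['view'];w=cloud(c)
def ray(u,v,z):
    C=-V[:3,:3].T@V[:3,3]; d=V[:3,:3].T@np.array([(u-K[0,2])/K[0,0],(v-K[1,2])/K[1,1],1]); return np.round(C+d*(z-C[2])/d[2],1)
Z=-1.6
print('fixed pad face',ray(240+262/4,150+83/4,64+Z),ray(240+262/4,150+163/4,64+Z))
print('slide pad',ray(240+152/4,150+83/4,64+Z),ray(240+152/4,150+163/4,64+Z))
g=cv2.cvtColor(c['img'],cv2.COLOR_BGR2GRAY)
print(g[180,262:316])
print(np.round(w[180,262:316,2]).tolist())
# axis fits: handle mid line, bar mid line
def mid(u0,u1,v0,v1,z0,z1,ax):
    p=w[v0:v1,u0:u1].reshape(-1,3);p=p[(p[:,2]>z0)&(p[:,2]<z1)];f=np.polyfit(p[:,ax],p[:,1-ax],1);print(np.degrees(np.arctan(f[0])),np.percentile(p,[1,99],axis=0)[:,:2].round(1).tolist())
mid(322,340,232,270,56,64,0); mid(280,306,208,225,51,60,1); mid(312,338,198,226,67,75,0)
E
```

```text
fixed pad face [643.2 129.4  62.4] [597.3 128.8  62.4]
slide pad [642.6 192.4  62.4] [596.7 191.8  62.4]
[125 119  91  48  25  24  25  23  17  18  25  27  18  14  10  14  41  64
  82 104 120 124 126 127 127 127 127 128 126 127 127 126 127 126 126 126
 126 126 127 126 126 118  93  57  27  15  19  22  28  28  26  21  32  60]
[11.0, 13.0, 66.0, 71.0, 68.0, 63.0, 68.0, 67.0, 65.0, 60.0, 53.0, 64.0, 64.0, 63.0, 56.0, 35.0, 15.0, 10.0, 13.0, 10.0, 14.0, 7.0, 11.0, 10.0, 12.0, 14.0, 8.0, 8.0, 16.0, 14.0, 6.0, 12.0, 9.0, 10.0, 12.0, 9.0, 11.0, 12.0, 12.0, 11.0, 15.0, 12.0, 10.0, 63.0, 64.0, 60.0, 72.0, 70.0, 73.0, 71.0, 66.0, 69.0, 40.0, 12.0]
-1.2919943032058667 [[419.1, 64.6], [503.6, 87.4]]
2.107352913595018 [[530.5, 129.5], [544.0, 187.5]]
-2.526911834500084 [[519.1, 58.8], [580.6, 112.9]]
```

```bash
cat >> h.py <<'E'
def plan(wps):
    s=bot.get_state(); p=np.array(s['ee_pos']); r=R.from_rotvec(s['ee_rot'])
    print('now',s['time'],p.round(1),'yaw',np.degrees(np.arctan2(*r.as_matrix()[[1,0],1])).round(2),'z',r.as_matrix()[:,2].round(4))
    for x,y,z,yaw in wps:
        a=np.radians(yaw); ty=np.array([np.cos(a),np.sin(a),0]); tz=np.array([0,0,-1.]); t=R.from_matrix(np.stack([np.cross(ty,tz),ty,tz],1))
        q=np.array([x,y,z],float); d=r.inv().apply(q-p)/200; rv=(r.inv()*t).as_rotvec()/np.pi
        print('delta',d.round(4).tolist(),'rot',rv.round(4).tolist()); p,r=q,t
E
python3 -c "
from h import *
plan([(380,560,230,50),(545,400,230,25),(610,205,230,12),(620,10,230,0),(610,-180,230,-12),(594.7,-303.1,130,-17.8),(594.7,-303.1,39,-17.8)])"
```

```text
now 0.1 [200.5 644.  229.6] yaw 72.71 z [-5.0e-04 -1.8e-03 -1.0e+00]
delta [-0.9819, -0.1341, -0.0017] rot [-0.0006, 0.0001, 0.1262]
delta [-1.1462, -0.0825, 0.0] rot [0.0, 0.0, 0.1389]
delta [-1.021, -0.1175, 0.0] rot [0.0, 0.0, 0.0722]
delta [-0.9641, -0.1538, 0.0] rot [0.0, 0.0, 0.0667]
delta [-0.95, -0.05, 0.0] rot [0.0, 0.0, 0.0667]
delta [-0.618, 0.0531, 0.5] rot [0.0, 0.0, 0.0322]
delta [0.0, 0.0, 0.455] rot [0.0, 0.0, 0.0]
```

Call:
jog_arm([
  {"delta_pos": [-0.98, -0.13, 0], "rot": [0, 0, 0.126], "gripper": 1},
  {"delta_pos": [-0.98, -0.13, 0], "rot": [0, 0, 0.126], "gripper": 1},
  {"delta_pos": [-0.98, -0.13, 0], "rot": [0, 0, 0.126], "gripper": 1},
  {"delta_pos": [-0.98, -0.13, 0], "rot": [0, 0, 0.126], "gripper": 1},
  {"delta_pos": [-0.98, -0.13, 0], "rot": [0, 0, 0.126], "gripper": 1},
])

```text
time: 0.72
ee_pos: [380.3, 560.9, 230.0]
ee_rot: [-1.076, -2.951, 0.001]
contact_force: [-1.2, 0.6, -0.2]
gripper_width: 87.0
grip_force: 0.0
```

Call:
jog_arm([
  {"delta_pos": [-1, -0.08, 0], "rot": [0, 0, 0.139], "gripper": 1},
  {"delta_pos": [-1, -0.08, 0], "rot": [0, 0, 0.139], "gripper": 1},
  {"delta_pos": [-1, -0.08, 0], "rot": [0, 0, 0.139], "gripper": 1},
  {"delta_pos": [-1, -0.08, 0], "rot": [0, 0, 0.139], "gripper": 1},
  {"delta_pos": [-1, -0.08, 0], "rot": [0, 0, 0.139], "gripper": 1},
])

```text
time: 1.35
ee_pos: [521.8, 421.9, 230.3]
ee_rot: [-1.685, -2.65, 0.0]
contact_force: [-1.0, 0.4, 0.1]
gripper_width: 87.2
grip_force: 0.0
```

Call:
jog_arm([
  {"delta_pos": [-1, -0.12, 0], "rot": [0, 0, 0.072], "gripper": 1},
  {"delta_pos": [-1, -0.12, 0], "rot": [0, 0, 0.072], "gripper": 1},
  {"delta_pos": [-1, -0.12, 0], "rot": [0, 0, 0.072], "gripper": 1},
  {"delta_pos": [-1, -0.12, 0], "rot": [0, 0, 0.072], "gripper": 1},
  {"delta_pos": [-1, -0.12, 0], "rot": [0, 0, 0.072], "gripper": 1},
])

```text
time: 1.98
ee_pos: [584.8, 231.6, 230.5]
ee_rot: [-1.972, -2.444, -0.001]
contact_force: [-0.4, 1.3, 0.7]
gripper_width: 87.0
grip_force: 0.0
```

Call:
jog_arm([
  {"delta_pos": [-1, -0.15, 0], "rot": [0, 0, 0.067], "gripper": 1},
  {"delta_pos": [-1, -0.15, 0], "rot": [0, 0, 0.067], "gripper": 1},
  {"delta_pos": [-1, -0.15, 0], "rot": [0, 0, 0.067], "gripper": 1},
  {"delta_pos": [-1, -0.15, 0], "rot": [0, 0, 0.067], "gripper": 1},
  {"delta_pos": [-1, -0.15, 0], "rot": [0, 0, 0.067], "gripper": 1},
])

```text
time: 2.6
ee_pos: [598.3, 30.3, 230.4]
ee_rot: [-2.218, -2.223, -0.002]
contact_force: [0.3, 1.6, 0.5]
gripper_width: 86.9
grip_force: 0.0
```

Call:
jog_arm([
  {"delta_pos": [-1, -0.05, 0], "rot": [0, 0, 0.067], "gripper": 1},
  {"delta_pos": [-1, -0.05, 0], "rot": [0, 0, 0.067], "gripper": 1},
  {"delta_pos": [-1, -0.05, 0], "rot": [0, 0, 0.067], "gripper": 1},
  {"delta_pos": [-1, -0.05, 0], "rot": [0, 0, 0.067], "gripper": 1},
  {"delta_pos": [-1, -0.05, 0], "rot": [0, 0, 0.067], "gripper": 1},
])

```text
time: 3.22
ee_pos: [589.2, -169.6, 230.1]
ee_rot: [-2.438, -1.978, -0.002]
contact_force: [-0.7, 1.3, -0.7]
gripper_width: 87.3
grip_force: 0.0
```

```bash
python3 -c "
from h import *
plan([(594.7,-303.1,130,-17.8),(594.7,-303.1,39,-17.8)])"
```

```text
now 3.225 [ 589.2 -169.6  230.1] yaw -11.89 z [-2.0e-04  1.8e-03 -1.0e+00]
delta [-0.6484, 0.1646, 0.499] rot [-0.0002, -0.0005, 0.0328]
delta [0.0, 0.0, 0.455] rot [0.0, 0.0, 0.0]
```

Call:
jog_arm([
  {"delta_pos": [-0.648, 0.165, 0.5], "rot": [0, 0, 0.033], "gripper": 1},
  {"delta_pos": [-0.648, 0.165, 0.5], "rot": [0, 0, 0.033], "gripper": 1},
  {"delta_pos": [-0.648, 0.165, 0.5], "rot": [0, 0, 0.033], "gripper": 1},
  {"delta_pos": [-0.648, 0.165, 0.5], "rot": [0, 0, 0.033], "gripper": 1},
  {"delta_pos": [-0.648, 0.165, 0.5], "rot": [0, 0, 0.033], "gripper": 1},
])

```text
time: 3.85
ee_pos: [595.5, -302.1, 130.4]
ee_rot: [-2.536, -1.852, -0.003]
contact_force: [0.3, 0.5, 0.1]
gripper_width: 87.0
grip_force: 0.0
```

```bash
python3 - <<'E'
from h import *
plan([(594.7,-303.1,39,-17.8)])
c=cap('side','s1');cv2.imwrite('pics/s1c.png',cv2.resize(c['img'][240:400,320:540],None,fx=3,fy=3,interpolation=cv2.INTER_CUBIC))
E
```

```text
now 3.85 [ 595.5 -302.1  130.4] yaw -17.72 z [ 8.0e-04  2.6e-03 -1.0e+00]
delta [-0.0074, -0.0022, 0.457] rot [0.0, -0.0009, 0.0004]
```

View pics/s1c.png

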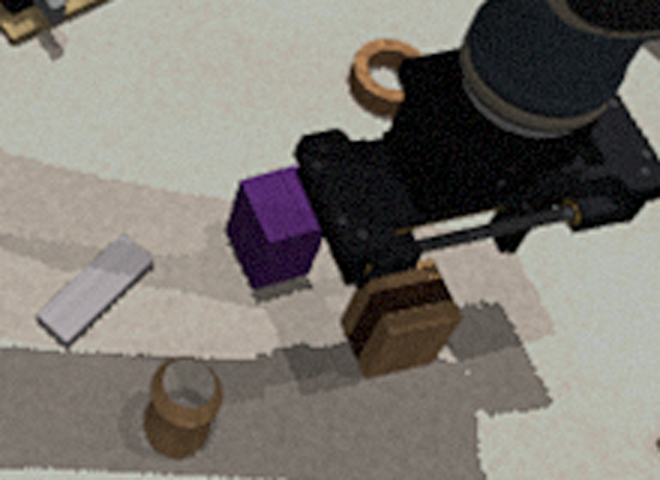

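The gripper is above the blank (crop 400,320), with the purple block beside it at (285,225) and clear of the fingers. Next I descend and grip.

Call:
jog_arm([
  {"delta_pos": [-0.007, -0.002, 0.2], "rot": [0, 0, 0], "gripper": 1},
  {"delta_pos": [-0.007, -0.002, 0.457], "rot": [0, 0, 0], "gripper": 1},
  {"delta_pos": [-0.007, -0.002, 0.457], "rot": [0, 0, 0], "gripper": 1},
  {"delta_pos": [-0.007, -0.002, 0.457], "rot": [0, 0, 0], "gripper": 0.4},
  {"delta_pos": [-0.007, -0.002, 0.457], "rot": [0, 0, 0], "gripper": 0.4},
  {"delta_pos": [-0.007, -0.002, 0.457], "rot": [0, 0, 0], "gripper": 0.4},
  {"delta_pos": [-0.007, -0.002, 0.457], "rot": [0, 0, 0], "gripper": 0.4},
], grip_force=20)

```text
time: 4.78
ee_pos: [593.0, -307.6, 40.0]
ee_rot: [2.541, 1.845, 0.001]
contact_force: [2.6, -1.0, -0.1]
gripper_width: 55.0
grip_force: 0.7
```

Call:
jog_arm([
  {"delta_pos": [0, 0, 0], "rot": [0, 0, 0], "gripper": 0.4},
  {"delta_pos": [0, 0, 0], "rot": [0, 0, 0], "gripper": 0.4},
  {"delta_pos": [0, 0, 0], "rot": [0, 0, 0], "gripper": 0.4},
])

```text
time: 5.15
ee_pos: [593.5, -307.9, 39.9]
ee_rot: [2.54, 1.845, 0.002]
contact_force: [0.7, 0.4, 5.4]
gripper_width: 50.0
grip_force: 20.0
```

```bash
python3 - <<'E'
from h import *
s=bot.get_state();print(s['qpos'].round(3),s['dq'].round(3));plan([(594.7,-303.1,39,-17.8)])
E
```

```text
[ 0.105  0.697  0.457  1.725 -0.401  0.812  0.434] [-0.001 -0.001 -0.001  0.001 -0.002 -0.002  0.001]
now 5.15 [ 593.5 -307.9   39.9] yaw -18.01 z [ 2.1e-03 -9.0e-04 -1.0e+00]
delta [0.0245, -0.0018, 0.0047] rot [0.0007, 0.0, -0.0012]
```

Call:
jog_arm([
  {"delta_pos": [0, 0, -0.2], "rot": [0, 0, 0], "gripper": 0.4},
  {"delta_pos": [0, 0, -0.5], "rot": [0, 0, 0], "gripper": 0.4},
  {"delta_pos": [0.3, 0, -0.6], "rot": [0, 0, 0], "gripper": 0.4},
  {"delta_pos": [0.6, 0, -0.6], "rot": [0, 0, 0], "gripper": 0.4},
  {"delta_pos": [0.9, 0, -0.6], "rot": [0, 0, -0.03], "gripper": 0.4},
  {"delta_pos": [0.9, 0, -0.6], "rot": [0, 0, -0.03], "gripper": 0.4},
  {"delta_pos": [0.9, 0, -0.6], "rot": [0, 0, -0.03], "gripper": 0.4},
], grip_force=25)

```text
time: 6.02
ee_pos: [646.9, -136.3, 157.9]
ee_rot: [-2.451, -1.963, 0.004]
contact_force: [-0.5, -0.3, -1.1]
gripper_width: 50.0
grip_force: 25.0
```

```bash
python3 -c "
from h import *
print(bot.get_state()['gripper_width'],bot.get_state()['grip_force'])
plan([(630,10,159,-6),(621.5,151,159,-1.5)])"
```

```text
49.9593318190936 24.99938348075375
now 6.025 [ 646.9 -136.3  157.9] yaw -12.6 z [-3.2e-03 -3.0e-04 -1.0e+00]
delta [0.6952, -0.2422, -0.0053] rot [-0.001, 0.0003, -0.0367]
delta [0.6967, -0.116, 0.0] rot [0.0, 0.0, -0.025]
```

Call:
jog_arm([
  {"delta_pos": [0.3, -0.12, 0], "rot": [0, 0, -0.02], "gripper": 0.4},
  {"delta_pos": [0.695, -0.242, -0.005], "rot": [0, 0, -0.037], "gripper": 0.4},
  {"delta_pos": [0.695, -0.242, -0.005], "rot": [0, 0, -0.037], "gripper": 0.4},
  {"delta_pos": [0.695, -0.242, -0.005], "rot": [0, 0, -0.037], "gripper": 0.4},
])

```text
time: 6.52
ee_pos: [630.8, 10.2, 159.7]
ee_rot: [-2.332, -2.104, 0.002]
contact_force: [0.0, -0.2, -0.9]
gripper_width: 49.6
grip_force: 25.0
```

Call:
jog_arm([
  {"delta_pos": [0.3, -0.05, 0], "rot": [0, 0, -0.012], "gripper": 0.4},
  {"delta_pos": [0.697, -0.116, 0], "rot": [0, 0, -0.025], "gripper": 0.4},
  {"delta_pos": [0.697, -0.116, 0], "rot": [0, 0, -0.025], "gripper": 0.4},
  {"delta_pos": [0.697, -0.116, 0], "rot": [0, 0, -0.025], "gripper": 0.4},
  {"delta_pos": [0.697, -0.116, 0], "rot": [0, 0, -0.025], "gripper": 0.4},
  {"delta_pos": [0.697, -0.116, 0], "rot": [0, 0, -0.025], "gripper": 0.4},
])

```text
time: 7.28
ee_pos: [623.2, 147.7, 160.3]
ee_rot: [2.254, 2.187, -0.001]
contact_force: [-0.4, -0.2, -1.9]
gripper_width: 50.0
grip_force: 25.0
```

```bash
python3 - <<'E'
from h import *
plan([(621.5,151,159,-1.5)])
c=cap('side','s2');a=cv2.resize(c['img'][110:270,240:420],None,fx=3,fy=3,interpolation=cv2.INTER_CUBIC)
cv2.imwrite('pics/s2c.png',a); cap('top','t2')
E
```

```text
now 7.275 [623.2 147.7 160.3] yaw -1.72 z [ 3.0e-04 -1.2e-03 -1.0e+00]
delta [0.0163, -0.009, 0.0064] rot [0.0001, 0.0004, -0.0012]
```

View pics/s2c.png

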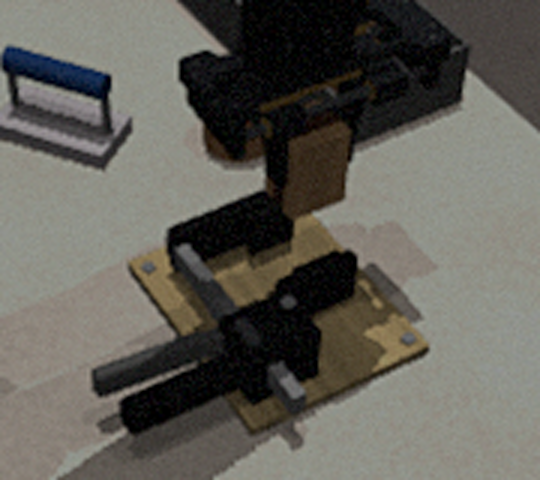

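The blank hangs upright in the grip (crop 315,170) above the clamp. The jaw gap lies below it, between (265,250) and (300,280). I'll measure its face against the clamp in this same view.

```bash
python3 - <<'E'
from h import *
c=load('s2');w=cloud(c)
q=w[152:180,338:352].reshape(-1,3);q=q[np.isfinite(q[:,0])]
print('blank face med',np.median(q,0).round(1)); f=np.linalg.lstsq(np.c_[q[:,[0,2]],np.ones(len(q))],q[:,1],rcond=None)[0]; print('slopes dy/dx,dy/dz',f[:2].round(3))
b=w[140:190,325:365].reshape(-1,3);b=b[(abs(b[:,1]-np.median(q[:,1]))<8)&(b[:,2]>100)]
print('blank face ext',np.nanpercentile(b,[2,98],axis=0).round(1).tolist())
C=-c['view'][:3,:3].T@c['view'][:3,3];print('cam',C.round())
P=w[150:260,255:400].reshape(-1,3)
def band(n,ax,lims):
    m=np.all([(P[:,i]>l)&(P[:,i]<h) for i,(l,h) in enumerate(lims)],0);print(n,m.sum(),np.nanmedian(P[m],0).round(1),np.nanpercentile(P[m],[3,97],axis=0).round(1).tolist())
band('fixedjaw all',1,[(600,660),(95,140),(25,68)])
band('slidepad face',1,[(603,640),(175,225),(25,58)])
band('handle top',1,[(420,500),(55,98),(56,66)])
t=load('t0');W=cloud(t)
band('board',1,[(560,650),(60,250),(5,18)])
E
```

```text
blank face med [617.6 131.  168.3]
slopes dy/dx,dy/dz [ 0.425 -0.065]
blank face ext [[562.6, 124.4, 121.6], [656.1, 138.8, 261.1]]
cam [ 170. -481.  839.]
fixedjaw all 247 [624.8 111.3  54.3] [[602.2, 108.8, 28.5], [649.5, 131.8, 67.6]]
slidepad face 107 [618.9 198.   42. ] [[603.6, 195.9, 27.2], [638.3, 209.0, 57.4]]
handle top 281 [459.5  73.4  59.8] [[422.7, 63.8, 56.2], [497.7, 86.2, 62.8]]
board 757 [612.3 167.2  10.8] [[568.3, 62.9, 7.9], [647.3, 215.1, 13.8]]
```

Call:
jog_arm([
  {"delta_pos": [0.02, -0.009, 0.006], "rot": [0, 0, -0.001], "gripper": 0.4},
  {"delta_pos": [0.02, -0.009, 0.2], "rot": [0, 0, -0.001], "gripper": 0.4},
  {"delta_pos": [0.02, -0.009, 0.27], "rot": [0, 0, -0.001], "gripper": 0.4},
  {"delta_pos": [0.02, -0.009, 0.27], "rot": [0, 0, -0.001], "gripper": 0.4},
  {"delta_pos": [0.02, -0.009, 0.27], "rot": [0, 0, -0.001], "gripper": 0.4},
])

```text
time: 8.0
ee_pos: [621.9, 155.2, 107.2]
ee_rot: [2.245, 2.196, 0.003]
contact_force: [-0.1, 0.0, -1.3]
gripper_width: 49.9
grip_force: 25.0
```

```bash
python3 -c "
from h import *
plan([(621.5,152,60,-1.5),(621.5,152,52.5,-1.5)])"
```

```text
now 8.0 [621.9 155.2 107.2] yaw -1.28 z [ 1.9e-03  5.0e-04 -1.0e+00]
delta [-0.0161, -0.0021, 0.2362] rot [0.0006, -0.0002, 0.0012]
delta [0.0, 0.0, 0.0375] rot [0.0, 0.0, 0.0]
```

Call:
jog_arm([
  {"delta_pos": [0, 0, 0.1], "rot": [0, 0, 0.001], "gripper": 0.4},
  {"delta_pos": [0, 0, 0.1], "rot": [0, 0, 0.001], "gripper": 0.4},
  {"delta_pos": [0, 0, 0.1], "rot": [0, 0, 0.001], "gripper": 0.4},
  {"delta_pos": [0, 0, 0.1], "rot": [0, 0, 0.001], "gripper": 0.4},
])

```text
time: 8.5
ee_pos: [621.3, 155.2, 86.5]
ee_rot: [2.249, 2.193, 0.001]
contact_force: [-0.1, -0.2, -1.2]
gripper_width: 49.6
grip_force: 25.0
```

```bash
python3 - <<'E'
from h import *
plan([(621.5,152,60,-1.5)])
for i in range(3):
    cap('side','s3'); w=cloud(load('s3')); print(bot.get_state()['ee_pos'].round(1))
print(bot.get_state()['qpos'].round(4))
E
```

```text
now 8.5 [621.3 155.2  86.5] yaw -1.45 z [ 7.e-04  3.e-04 -1.e+00]
delta [-0.0158, 0.0013, 0.1323] rot [0.0002, -0.0001, 0.0003]
[621.3 155.1  86.5]
[621.2 155.1  86.5]
[621.2 155.2  86.5]
[-0.5843  0.5834  0.3859  1.7688 -0.2815  0.8433 -0.0929]
```

Call:
jog_arm([
  {"delta_pos": [-0.015, 0, 0.08], "rot": [0, 0, 0], "gripper": 0.4},
  {"delta_pos": [-0.015, 0, 0.13], "rot": [0, 0, 0], "gripper": 0.4},
  {"delta_pos": [-0.015, 0, 0.15], "rot": [0, 0, 0], "gripper": 0.4},
  {"delta_pos": [-0.015, 0, 0.16], "rot": [0, 0, 0], "gripper": 0.4},
  {"delta_pos": [-0.015, 0, 0.165], "rot": [0, 0, 0], "gripper": 0.4},
  {"delta_pos": [-0.015, 0, 0.165], "rot": [0, 0, 0], "gripper": 0.4},
  {"delta_pos": [-0.015, 0, 0.165], "rot": [0, 0, 0], "gripper": 0.4},
])

```text
time: 9.52
ee_pos: [621.1, 152.2, 53.4]
ee_rot: [2.249, 2.193, 0.001]
contact_force: [-0.0, -0.6, -1.2]
gripper_width: 50.1
grip_force: 25.0
```

```bash
python3 - <<'E'
from h import *
plan([(621.5,152,52.5,-1.5)])
c=cap('side','s4');cv2.imwrite('pics/s4c.png',cv2.resize(c['img'][110:270,240:420],None,fx=3,fy=3,interpolation=cv2.INTER_CUBIC))
E
```

```text
now 9.525 [621.1 152.2  53.4] yaw -1.45 z [ 4.e-04  2.e-04 -1.e+00]
delta [-0.0009, 0.0022, 0.0045] rot [0.0001, -0.0001, 0.0003]
```

View pics/s4c.png

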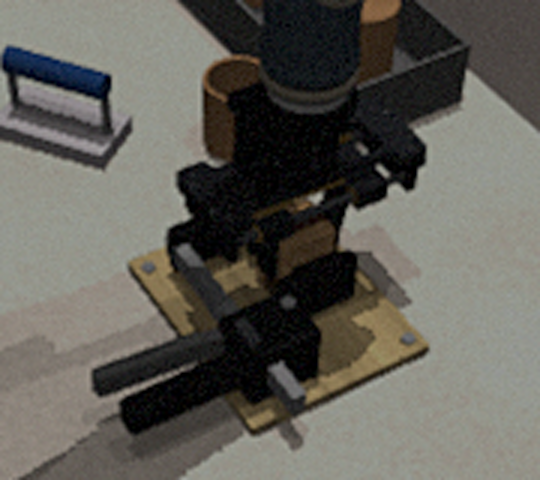

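The blank stands between the jaws (crop 310,245), about 1.5 mm above the board, and nothing is touching. Next I lower it to contact.

Call:
jog_arm([
  {"delta_pos": [0, 0, 0.005], "rot": [0, 0, 0], "gripper": 0.4},
  {"delta_pos": [0, 0, 0.008], "rot": [0, 0, 0], "gripper": 0.4},
  {"delta_pos": [0, 0, 0.008], "rot": [0, 0, 0], "gripper": 0.4},
])

```text
time: 9.95
ee_pos: [621.0, 152.2, 51.9]
ee_rot: [-2.249, -2.193, -0.0]
contact_force: [-1.3, 0.4, 2.9]
gripper_width: 49.9
grip_force: 25.0
```

Call:
jog_arm([
  {"delta_pos": [0, 0, 0], "rot": [0, 0, 0], "gripper": 0.75},
  {"delta_pos": [0, 0, 0], "rot": [0, 0, 0], "gripper": 0.75},
  {"delta_pos": [0, 0, 0], "rot": [0, 0, 0], "gripper": 0.75},
  {"delta_pos": [0, 0, -0.1], "rot": [0, 0, 0], "gripper": 0.75},
  {"delta_pos": [0, 0, -0.3], "rot": [0, 0, 0], "gripper": 0.75},
  {"delta_pos": [0, 0, -0.5], "rot": [0, 0, 0], "gripper": 0.75},
  {"delta_pos": [0, 0, -0.5], "rot": [0, 0, 0], "gripper": 0.75},
])

```text
time: 10.82
ee_pos: [623.8, 152.4, 156.8]
ee_rot: [2.247, 2.19, 0.013]
contact_force: [0.6, 0.0, -0.4]
gripper_width: 65.2
grip_force: 0.0
```

```bash
python3 -c "
from h import *
plan([(530,93,155,45),(455,92,155,88.5),(452,92,37,88.5)])
print(bot.get_state()['qpos'].round(3))"
```

```text
now 10.825 [623.8 152.4 156.8] yaw -1.47 z [ 0.0088  0.0029 -1.    ]
delta [-0.3088, -0.4614, 0.004] rot [0.003, 0.0002, -0.2582]
delta [0.2616, -0.2687, 0.0] rot [0.0, 0.0, -0.2417]
delta [0.015, -0.0004, 0.59] rot [0.0, 0.0, 0.0]
[-0.606  0.501  0.421  1.72  -0.242  0.963 -0.119]
```

Call:
jog_arm([
  {"delta_pos": [-0.1, -0.15, 0], "rot": [0, 0, -0.06], "gripper": 1},
  {"delta_pos": [-0.2, -0.3, 0], "rot": [0, 0, -0.12], "gripper": 1},
  {"delta_pos": [-0.31, -0.46, 0], "rot": [0, 0, -0.18], "gripper": 1},
  {"delta_pos": [-0.31, -0.46, 0], "rot": [0, 0, -0.24], "gripper": 1},
  {"delta_pos": [-0.31, -0.46, 0], "rot": [0, 0, -0.258], "gripper": 1},
  {"delta_pos": [-0.31, -0.46, 0], "rot": [0, 0, -0.258], "gripper": 1},
])

```text
time: 11.58
ee_pos: [527.2, 92.2, 151.7]
ee_rot: [-1.204, -2.901, -0.0]
contact_force: [0.8, 0.2, -0.0]
gripper_width: 86.9
grip_force: 0.0
```

Call:
jog_arm([
  {"delta_pos": [0.1, -0.1, 0], "rot": [0, 0, -0.06], "gripper": 1},
  {"delta_pos": [0.2, -0.2, 0], "rot": [0, 0, -0.12], "gripper": 1},
  {"delta_pos": [0.26, -0.27, 0], "rot": [0, 0, -0.18], "gripper": 1},
  {"delta_pos": [0.26, -0.27, 0], "rot": [0, 0, -0.242], "gripper": 1},
  {"delta_pos": [0.26, -0.27, 0], "rot": [0, 0, -0.242], "gripper": 1},
  {"delta_pos": [0.26, -0.27, 0], "rot": [0, 0, -0.242], "gripper": 1},
  {"delta_pos": [0.26, -0.27, 0], "rot": [0, 0, -0.242], "gripper": 1},
  {"delta_pos": [0.26, -0.27, 0], "rot": [0, 0, -0.242], "gripper": 1},
])

```text
time: 12.58
ee_pos: [452.5, 91.1, 151.4]
ee_rot: [-0.041, -3.141, 0.0]
contact_force: [-0.1, -0.4, -0.3]
gripper_width: 86.9
grip_force: 0.0
```

```bash
python3 - <<'E'
from h import *
plan([(450.5,91,70,88.5),(450.5,91,37,88.5)])
c=cap('side','s5');w=cloud(c);cap('top','t5');W=cloud(load('t5'))
def reg(w,n,lims):
    P=w.reshape(-1,3);P=P[np.isfinite(P[:,0])];m=np.all([(P[:,i]>l)&(P[:,i]<h) for i,(l,h) in enumerate(lims)],0);q=P[m]
    if len(q)>20: print(n,len(q),np.median(q,0).round(1),np.percentile(q,[3,97],axis=0).round(1).tolist(),'rect',np.round(cv2.minAreaRect(q[:,:2].astype(np.float32))[2],1))
for n,x in(('side',w),('top',W)):
    reg(x,n+' blank top',[(585,660),(125,190),(76,92)])
    reg(x,n+' slide jaw top',[(603,640),(185,230),(55,75)])
    reg(x,n+' trig',[(430,470),(98,135),(50,66)])
a=cv2.resize(c['img'][130:270,250:400],None,fx=3,fy=3,interpolation=cv2.INTER_CUBIC)
b=cv2.resize(load('t5')['img'][140:290,240:360],None,fx=2.8,fy=2.8,interpolation=cv2.INTER_CUBIC)
o=np.zeros((420,800,3),np.uint8);o[:,:450]=a;o[:,460:460+b.shape[1]]=b[:420];cv2.imwrite('pics/c5.png',o)
E
```

```text
now 12.575 [452.5  91.1 151.4] yaw 88.5 z [-2.e-04 -0.e+00 -1.e+00]
delta [0.0099, -0.0006, 0.4072] rot [-0.0, -0.0, -0.0]
delta [0.0, 0.0, 0.165] rot [0.0, 0.0, 0.0]
side blank top 295 [618.1 154.4  82.6] [[594.5, 134.1, 76.9], [643.2, 176.3, 85.1]] rect 88.0
side slide jaw top 116 [621.2 210.2  64.7] [[604.4, 197.3, 58.8], [638.4, 221.4, 68.7]] rect 89.5
side trig 107 [450.  110.7  59.3] [[431.1, 105.7, 50.9], [468.6, 120.3, 62.3]] rect 87.6
top blank top 438 [619.  156.1  82.8] [[596.3, 135.8, 78.6], [643.6, 176.6, 87.0]] rect 87.8
top slide jaw top 192 [622.5 211.   64.9] [[604.6, 197.5, 55.6], [639.2, 224.2, 70.1]] rect 0.8
```

View pics/c5.png

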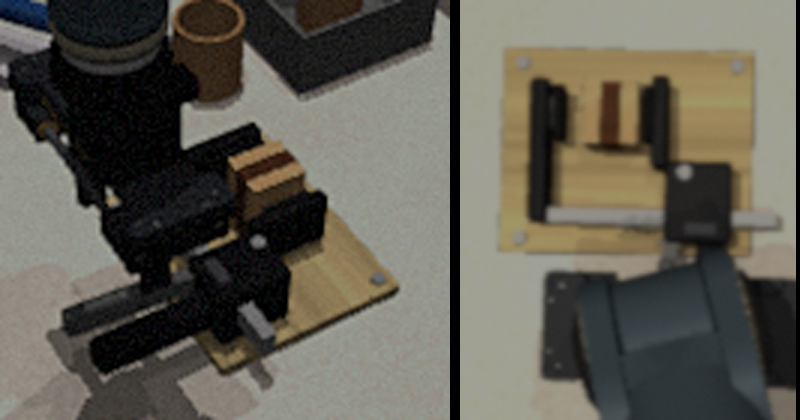

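The blank stands upright between the pads (right part, 610,115), its layers parallel to the pad faces. Now I go down over the handle and trigger.

Call:
jog_arm([
  {"delta_pos": [0.01, 0, 0.2], "rot": [0, 0, 0], "gripper": 1},
  {"delta_pos": [0.01, 0, 0.4], "rot": [0, 0, 0], "gripper": 1},
  {"delta_pos": [0.01, 0, 0.5], "rot": [0, 0, 0], "gripper": 1},
  {"delta_pos": [0.01, 0, 0.57], "rot": [0, 0, 0], "gripper": 1},
  {"delta_pos": [0.01, 0, 0.57], "rot": [0, 0, 0], "gripper": 1},
  {"delta_pos": [0.01, 0, 0.57], "rot": [0, 0, 0], "gripper": 1},
])

```text
time: 13.42
ee_pos: [451.1, 91.3, 38.2]
ee_rot: [0.04, 3.14, 0.001]
contact_force: [-0.2, 0.1, 0.0]
gripper_width: 86.9
grip_force: 0.0
```

```bash
python3 - <<'E'
from h import *
plan([(450.5,84.5,37,88.5)])
s=bot.get_state();print(s['contact_force'].round(1),s['qpos'].round(2))
E
```

```text
now 13.425 [451.1  91.3  38.2] yaw 88.54 z [ 1.4e-03  5.0e-04 -1.0e+00]
delta [0.0021, -0.0339, 0.0059] rot [0.0002, 0.0004, 0.0002]
[-0.2  0.1  0. ] [-0.36  0.41  0.08  2.2  -0.06  0.53  1.32]
```

Call:
jog_arm([
  {"delta_pos": [0, -0.034, 0.005], "rot": [0, 0, 0], "gripper": 1},
  {"delta_pos": [0, -0.034, 0.005], "rot": [0, 0, 0], "gripper": 1},
  {"delta_pos": [0, -0.034, 0.005], "rot": [0, 0, 0], "gripper": 0.6},
  {"delta_pos": [0, -0.034, 0.005], "rot": [0, 0, 0], "gripper": 0.6},
  {"delta_pos": [0, -0.034, 0.005], "rot": [0, 0, 0], "gripper": 0.6},
  {"delta_pos": [0, -0.034, 0.005], "rot": [0, 0, 0], "gripper": 0.6},
  {"delta_pos": [0, -0.034, 0.005], "rot": [0, 0, 0], "gripper": 0.6},
], grip_force=16)

```text
time: 14.3
ee_pos: [449.5, 86.7, 36.5]
ee_rot: [-0.037, -3.14, -0.004]
contact_force: [-2.7, 7.6, 1.1]
gripper_width: 53.4
grip_force: 3.8
```

Call:
jog_arm([
  {"delta_pos": [0.005, 0.042, 0], "rot": [0, 0, 0], "gripper": 0.76},
  {"delta_pos": [0.005, 0.042, 0], "rot": [0, 0, 0], "gripper": 0.76},
  {"delta_pos": [0.005, 0.042, 0], "rot": [0, 0, 0], "gripper": 0.76},
  {"delta_pos": [0.005, 0.042, 0], "rot": [0, 0, 0], "gripper": 0.76},
], grip_force=8)

```text
time: 14.8
ee_pos: [449.4, 92.7, 36.5]
ee_rot: [-0.04, -3.141, -0.0]
contact_force: [0.8, -1.5, -0.3]
gripper_width: 65.9
grip_force: 0.0
```

Call:
jog_arm([
  {"delta_pos": [0, -0.04, 0], "rot": [0, 0, 0], "gripper": 0.76},
  {"delta_pos": [0, -0.08, 0], "rot": [0, 0, 0], "gripper": 0.76},
  {"delta_pos": [0, -0.11, 0], "rot": [0, 0, 0], "gripper": 0.76},
  {"delta_pos": [0, -0.125, 0], "rot": [0, 0, 0], "gripper": 0.76},
  {"delta_pos": [0, -0.125, 0], "rot": [0, 0, 0], "gripper": 0.76},
  {"delta_pos": [0, -0.125, 0], "rot": [0, 0, 0], "gripper": 0.76},
])

```text
time: 15.55
ee_pos: [447.6, 71.4, 36.4]
ee_rot: [-0.034, -3.14, -0.006]
contact_force: [-3.7, 10.7, -0.5]
gripper_width: 66.0
grip_force: 5.8
```

Call:
jog_arm([
  {"delta_pos": [0, 0.125, 0], "rot": [0, 0, 0], "gripper": 0.76},
  {"delta_pos": [0, 0.125, 0], "rot": [0, 0, 0], "gripper": 0.76},
  {"delta_pos": [0, 0.125, 0], "rot": [0, 0, 0], "gripper": 0.76},
  {"delta_pos": [0, 0.07, 0], "rot": [0, 0, 0], "gripper": 0.76},
  {"delta_pos": [0, 0.02, 0], "rot": [0, 0, 0], "gripper": 0.76},
  {"delta_pos": [0, -0.01, 0], "rot": [0, 0, 0], "gripper": 0.76},
  {"delta_pos": [0, -0.01, 0], "rot": [0, 0, 0], "gripper": 0.76},
  {"delta_pos": [0, -0.01, 0], "rot": [0, 0, 0], "gripper": 0.76},
])

```text
time: 16.55
ee_pos: [447.8, 68.9, 36.4]
ee_rot: [-0.035, -3.14, -0.006]
contact_force: [-2.7, 13.8, -2.0]
gripper_width: 66.6
grip_force: 6.5
```

```bash
cat > gap.py <<'E'
from h import *
import sys
f=sys.argv[1]; c=cap('top',f); w=cloud(c).reshape(-1,3)
def reg(n,lims):
    m=np.all([(w[:,i]>l)&(w[:,i]<h) for i,(l,h) in enumerate(lims)],0);q=w[m];print(n,len(q),np.median(q,0).round(1),np.percentile(q,[3,97],axis=0).round(1).tolist())
reg('blank',[(585,660),(115,190),(76,92)]); reg('jaw',[(606,638),(174,230),(50,73)]); reg('jawarm',[(560,590),(150,235),(50,73)])
s=bot.get_state();print(s['time'],s['ee_pos'].round(1),s['contact_force'].round(1),s['grip_force'],s['gripper_width'])
E
python3 gap.py t6
```

```text
blank 441 [618.9 156.2  82.9] [[596.1, 135.9, 78.3], [643.6, 176.8, 86.9]]
jaw 166 [622.6 205.9  65.2] [[607.2, 194.4, 52.3], [636.8, 219.4, 70.5]]
jawarm 98 [574.5 211.8  66.3] [[561.3, 205.2, 60.6], [588.7, 221.1, 71.6]]
16.6 [447.7  68.9  36.3] [-3.1 12.7 -2. ] 6.509938319795765 66.33907482977938
```

```bash
cat > cmp.py <<'E'
from h import *
import sys
# bar's far end & jaw arm shift between pictures by image registration of jaw-arm columns
fs=sys.argv[1:]
for f in fs:
    c=load(f);w=cloud(c);g=cv2.cvtColor(c['img'],cv2.COLOR_BGR2GRAY).astype(float)
    r=g[190:206,258:285].mean(0); d=np.diff(r); i=d[:14].argmin(); 
    # subpixel: dark-profile centroid of the arm (board bright)
    k=np.clip(125-r,0,None); k[k<25]=0; print(f,'arm centroid col',round(258+(k*np.arange(len(k))).sum()/k.sum(),2))
    w=w.reshape(-1,3);m=(w[:,0]>560)&(w[:,0]<590)&(w[:,1]>150)&(w[:,1]<235)&(w[:,2]>50)&(w[:,2]<73);print(np.median(w[m],0).round(1))
print('mm/px at z65',(1185-65)/load(fs[0])['camera_matrix'][0,0])
E
python3 cmp.py t0 t5 t6
```

```text
t0 arm centroid col 269.56
[575.1 215.9  66.7]
t5 arm centroid col 269.36
[575.1 215.8  66.4]
t6 arm centroid col 270.95
[574.5 211.8  66.3]
mm/px at z65 2.2741565168939695
```

Call:
jog_arm([
  {"delta_pos": [0, 0.135, 0], "rot": [0, 0, 0], "gripper": 0.76},
  {"delta_pos": [0, 0.135, 0], "rot": [0, 0, 0], "gripper": 0.76},
  {"delta_pos": [0, 0.135, 0], "rot": [0, 0, 0], "gripper": 0.76},
  {"delta_pos": [0, 0.135, 0], "rot": [0, 0, 0], "gripper": 0.76},
  {"delta_pos": [0, 0.135, 0], "rot": [0, 0, 0], "gripper": 0.76},
])

```text
time: 17.23
ee_pos: [449.5, 91.8, 36.5]
ee_rot: [0.042, 3.141, -0.0]
contact_force: [0.3, -0.3, 0.5]
gripper_width: 66.4
grip_force: 0.0
```

```bash
python3 - <<'E'
from h import *
s=bot.get_state();print(s['time'],s['ee_pos'].round(1),s['contact_force'].round(1),s['grip_force'],s['gripper_width'])
cap('top','t7');c=cap('side','s7');w=cloud(c)
P=w.reshape(-1,3)
for f in ('s4','s7'):
    P=cloud(load(f)).reshape(-1,3)
    for x in range(410,530,12):
        m=(abs(P[:,0]-x)<6)&(P[:,1]>90)&(P[:,1]<150)&(P[:,2]>54)&(P[:,2]<68)
        if m.sum()>3: print(f,x,m.sum(),np.percentile(P[m,1],[5,50,95]).round(1))
cv2.imwrite('pics/s7c.png',cv2.resize(c['img'][150:270,260:380],None,fx=4.5,fy=4.5,interpolation=cv2.INTER_CUBIC))
E
python3 cmp.py t0 t6 t7
```

```text
17.225 [449.5  91.8  36.5] [ 0.3 -0.3  0.5] 0.0 66.4173203016301
s4 410 18 [111.6 116.  121.2]
s4 422 28 [109.8 114.6 122. ]
s4 434 30 [108.7 112.8 120.9]
s4 446 27 [107.8 112.  120.1]
s4 458 29 [106.3 111.2 118.1]
s4 470 27 [105.8 109.7 116.6]
s4 482 28 [104.  108.4 115.7]
s4 494 28 [104.  108.9 115.4]
s4 506 18 [101.9 107.7 112.7]
s4 518 36 [ 91.4 103.5 112.5]
s7 410 17 [112.2 114.8 121. ]
s7 422 29 [110.4 114.4 122.8]
s7 434 10 [108.8 114.2 123.7]
s7 446 21 [108.2 116.7 128.1]
s7 506 4 [104.7 105.9 108.9]
s7 518 28 [ 93.2 104.  113.6]
t0 arm centroid col 269.56
[575.1 215.9  66.7]
t6 arm centroid col 270.95
[574.5 211.8  66.3]
t7 arm centroid col 270.94
[574.8 211.7  66. ]
mm/px at z65 2.2741565168939695
```

View pics/s7c.png

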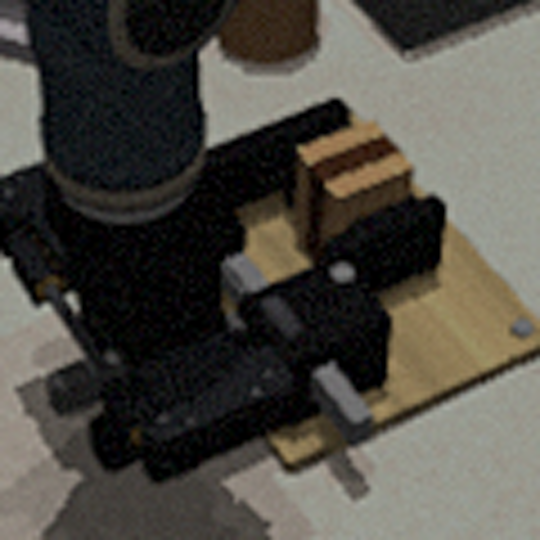

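The side view shows the blank still upright at (355,165) and the trigger sprung open behind the gripper. The jaw has come in about 4 mm so far. Next is a clean full squeeze.

Call:
jog_arm([
  {"delta_pos": [0, -0.06, 0], "rot": [0, 0, 0], "gripper": 0.76},
  {"delta_pos": [0, -0.11, 0], "rot": [0, 0, 0], "gripper": 0.76},
  {"delta_pos": [0, -0.14, 0], "rot": [0, 0, 0], "gripper": 0.76},
  {"delta_pos": [0, -0.14, 0], "rot": [0, 0, 0], "gripper": 0.76},
  {"delta_pos": [0, -0.14, 0], "rot": [0, 0, 0], "gripper": 0.76},
])

```text
time: 17.95
ee_pos: [447.5, 68.9, 36.5]
ee_rot: [-0.033, -3.14, -0.007]
contact_force: [-2.2, 13.6, -1.1]
gripper_width: 66.5
grip_force: 6.6
```

```bash
python3 gap.py t8; python3 cmp.py t7 t8
```

```text
blank 435 [619.1 156.2  83.1] [[596.3, 136.0, 79.1], [643.7, 176.7, 86.8]]
jaw 164 [622.2 202.   65.4] [[607.2, 189.6, 54.2], [636.7, 214.6, 70.5]]
jawarm 99 [574.9 207.3  66.3] [[561.2, 200.7, 58.8], [588.7, 216.8, 70.0]]
18.0 [447.5  68.9  36.5] [-3.  13.  -0.4] 6.652976190234767 66.21308312099437
t7 arm centroid col 270.94
[574.8 211.7  66. ]
t8 arm centroid col 272.92
[574.9 207.3  66.3]
mm/px at z65 2.2741565168939695
```

Call:
jog_arm([
  {"delta_pos": [0, 0.14, 0], "rot": [0, 0, 0], "gripper": 0.76},
  {"delta_pos": [0, 0.14, 0], "rot": [0, 0, 0], "gripper": 0.76},
  {"delta_pos": [0, 0.14, 0], "rot": [0, 0, 0], "gripper": 0.76},
  {"delta_pos": [0, 0.14, 0], "rot": [0, 0, 0], "gripper": 0.76},
  {"delta_pos": [0, 0.14, 0], "rot": [0, 0, 0], "gripper": 0.76},
  {"delta_pos": [0, 0.07, 0], "rot": [0, 0, 0], "gripper": 0.76},
  {"delta_pos": [0, 0.02, 0], "rot": [0, 0, 0], "gripper": 0.76},
  {"delta_pos": [0, 0, 0], "rot": [0, 0, 0], "gripper": 0.76},
])

```text
time: 19.0
ee_pos: [447.6, 68.4, 36.5]
ee_rot: [-0.035, -3.14, -0.008]
contact_force: [-3.3, 15.6, -0.7]
gripper_width: 67.3
grip_force: 8.1
```

Call:
jog_arm([
  {"delta_pos": [0, 0, 0], "rot": [0, 0, 0], "gripper": 0.76},
  {"delta_pos": [0, 0, 0], "rot": [0, 0, 0], "gripper": 0.76},
  {"delta_pos": [0, 0.14, 0], "rot": [0, 0, 0], "gripper": 0.76},
  {"delta_pos": [0, 0.14, 0], "rot": [0, 0, 0], "gripper": 0.76},
  {"delta_pos": [0, 0.14, 0], "rot": [0, 0, 0], "gripper": 0.76},
  {"delta_pos": [0, 0.14, 0], "rot": [0, 0, 0], "gripper": 0.76},
  {"delta_pos": [0, 0.14, 0], "rot": [0, 0, 0], "gripper": 0.76},
])

```text
time: 19.88
ee_pos: [449.5, 91.9, 36.5]
ee_rot: [-0.042, -3.141, 0.0]
contact_force: [0.3, -0.0, -0.5]
gripper_width: 66.2
grip_force: 0.0
```

```bash
python3 gap.py t9; python3 cmp.py t8 t9
```

```text
blank 443 [619.  156.2  83.1] [[596.2, 135.9, 77.9], [643.8, 176.7, 86.6]]
jaw 166 [622.8 198.2  65. ] [[607.0, 185.2, 52.6], [636.9, 210.0, 69.6]]
jawarm 102 [575.1 202.7  66.5] [[561.2, 196.1, 59.2], [588.7, 212.0, 70.6]]
19.925 [449.5  92.1  36.5] [ 0.7  0.2 -0.1] 0.0 66.04927965942328
t8 arm centroid col 272.92
[574.9 207.3  66.3]
t9 arm centroid col 274.87
[575.1 202.7  66.5]
mm/px at z65 2.2741565168939695
```

Call:
jog_arm([
  {"delta_pos": [0, -0.07, 0], "rot": [0, 0, 0], "gripper": 0.76},
  {"delta_pos": [0, -0.11, 0], "rot": [0, 0, 0], "gripper": 0.76},
  {"delta_pos": [0, -0.135, 0], "rot": [0, 0, 0], "gripper": 0.76},
  {"delta_pos": [0, -0.135, 0], "rot": [0, 0, 0], "gripper": 0.76},
  {"delta_pos": [0, -0.135, 0], "rot": [0, 0, 0], "gripper": 0.76},
])

```text
time: 20.55
ee_pos: [447.6, 69.2, 36.5]
ee_rot: [-0.034, -3.14, -0.006]
contact_force: [-2.3, 11.8, 0.8]
gripper_width: 66.5
grip_force: 5.9
```

Call:
jog_arm([
  {"delta_pos": [0, 0.135, 0], "rot": [0, 0, 0], "gripper": 0.76},
  {"delta_pos": [0, 0.135, 0], "rot": [0, 0, 0], "gripper": 0.76},
  {"delta_pos": [0, 0.135, 0], "rot": [0, 0, 0], "gripper": 0.76},
  {"delta_pos": [0, 0.135, 0], "rot": [0, 0, 0], "gripper": 0.76},
  {"delta_pos": [0, 0.135, 0], "rot": [0, 0, 0], "gripper": 0.76},
])

```text
time: 21.18
ee_pos: [449.5, 91.9, 36.5]
ee_rot: [-0.042, -3.141, 0.0]
contact_force: [-0.4, 0.8, 0.7]
gripper_width: 66.2
grip_force: 0.0
```

```bash
python3 gap.py t10; python3 cmp.py t9 t10
```

```text
blank 440 [619.  156.3  82.8] [[596.2, 135.9, 78.6], [643.7, 176.8, 86.5]]
jaw 159 [623.  193.7  65. ] [[607.2, 180.9, 55.5], [637.2, 205.5, 69.7]]
jawarm 104 [575.1 199.   66. ] [[561.5, 191.6, 58.9], [588.7, 207.7, 70.6]]
21.225 [449.5  92.2  36.6] [-0.1  0.6  0.1] 0.0 66.00546033242375
t9 arm centroid col 274.87
[575.1 202.7  66.5]
t10 arm centroid col 276.8
[575.1 199.   66. ]
mm/px at z65 2.2741565168939695
```

Call:
jog_arm([
  {"delta_pos": [0, -0.05, 0], "rot": [0, 0, 0], "gripper": 0.76},
  {"delta_pos": [0, -0.08, 0], "rot": [0, 0, 0], "gripper": 0.76},
  {"delta_pos": [0, -0.1, 0], "rot": [0, 0, 0], "gripper": 0.76},
  {"delta_pos": [0, -0.1, 0], "rot": [0, 0, 0], "gripper": 0.76},
])

```text
time: 21.72
ee_pos: [448.0, 76.1, 36.5]
ee_rot: [-0.035, -3.14, -0.006]
contact_force: [-2.9, 11.2, -0.5]
gripper_width: 66.3
grip_force: 5.5
```

Call:
jog_arm([
  {"delta_pos": [0, -0.01, 0], "rot": [0, 0, 0], "gripper": 0.76},
  {"delta_pos": [0, -0.02, 0], "rot": [0, 0, 0], "gripper": 0.76},
  {"delta_pos": [0, -0.02, 0], "rot": [0, 0, 0], "gripper": 0.76},
])

```text
time: 22.1
ee_pos: [447.6, 72.7, 36.4]
ee_rot: [-0.033, -3.14, -0.007]
contact_force: [-2.9, 12.5, -0.3]
gripper_width: 66.4
grip_force: 6.2
```

Call:
jog_arm([
  {"delta_pos": [0, -0.008, 0], "rot": [0, 0, 0], "gripper": 0.76},
  {"delta_pos": [0, -0.008, 0], "rot": [0, 0, 0], "gripper": 0.76},
])

```text
time: 22.35
ee_pos: [447.5, 71.3, 36.4]
ee_rot: [-0.033, -3.139, -0.007]
contact_force: [-3.0, 13.0, -0.5]
gripper_width: 66.2
grip_force: 6.4
```

```bash
python3 gap.py t11; python3 cmp.py t10 t11
```

```text
blank 441 [619.4 154.2  82.7] [[596.6, 133.7, 79.5], [643.8, 176.2, 87.2]]
jaw 147 [621.3 191.7  65. ] [[607.1, 180.5, 53.8], [637.1, 203.3, 69.8]]
jawarm 96 [575.3 195.5  66.1] [[561.5, 188.2, 52.5], [589.0, 202.6, 70.7]]
22.4 [447.5  71.3  36.4] [-2.6 12.5  0.2] 6.380817694589496 66.00864117652685
t10 arm centroid col 276.8
[575.1 199.   66. ]
t11 arm centroid col 278.3
[575.3 195.5  66.1]
mm/px at z65 2.2741565168939695
```

Call:
jog_arm([
  {"delta_pos": [0, -0.006, 0], "rot": [0, 0, 0], "gripper": 0.76},
  {"delta_pos": [0, -0.011, 0], "rot": [0, 0, 0], "gripper": 0.76},
  {"delta_pos": [0, -0.011, 0], "rot": [0, 0, 0], "gripper": 0.76},
])

```text
time: 22.78
ee_pos: [447.4, 69.4, 36.4]
ee_rot: [-0.032, -3.139, -0.008]
contact_force: [-2.6, 14.1, 0.1]
gripper_width: 65.9
grip_force: 6.8
```

Call:
jog_arm([
  {"delta_pos": [0, 0.139, 0], "rot": [0, 0, 0], "gripper": 0.76},
  {"delta_pos": [0, 0.139, 0], "rot": [0, 0, 0], "gripper": 0.76},
  {"delta_pos": [0, 0.139, 0], "rot": [0, 0, 0], "gripper": 0.76},
  {"delta_pos": [0, 0.139, 0], "rot": [0, 0, 0], "gripper": 0.76},
  {"delta_pos": [0, 0.139, 0], "rot": [0, 0, 0], "gripper": 0.76},
])

```text
time: 23.4
ee_pos: [449.5, 91.9, 36.5]
ee_rot: [-0.042, -3.141, 0.0]
contact_force: [-0.0, -0.4, 0.3]
gripper_width: 65.7
grip_force: 0.0
```

```bash
python3 gap.py t12; python3 cmp.py t11 t12
```

```text
blank 430 [619.4 154.   82.8] [[596.5, 133.8, 79.3], [643.8, 174.5, 86.9]]
jaw 144 [623.  189.9  65.7] [[607.2, 178.7, 54.6], [636.7, 201.3, 69.9]]
jawarm 104 [575.1 194.3  66.9] [[561.6, 187.5, 55.4], [588.9, 202.8, 71.0]]
23.45 [449.5  92.1  36.6] [ 0.8 -0.4 -0.5] 0.0 65.99526651486448
t11 arm centroid col 278.3
[575.3 195.5  66.1]
t12 arm centroid col 278.47
[575.1 194.3  66.9]
mm/px at z65 2.2741565168939695
```

Call:
jog_arm([
  {"delta_pos": [0, -0.03, 0], "rot": [0, 0, 0], "gripper": 0.76},
  {"delta_pos": [0, -0.05, 0], "rot": [0, 0, 0], "gripper": 0.76},
  {"delta_pos": [0, -0.05, 0], "rot": [0, 0, 0], "gripper": 0.76},
])

```text
time: 23.82
ee_pos: [448.8, 84.1, 36.5]
ee_rot: [-0.039, -3.141, -0.003]
contact_force: [-1.2, 6.0, -0.3]
gripper_width: 66.1
grip_force: 2.8
```

Call:
jog_arm([
  {"delta_pos": [0, -0.01, 0], "rot": [0, 0, 0], "gripper": 0.76},
  {"delta_pos": [0, -0.01, 0], "rot": [0, 0, 0], "gripper": 0.76},
])

```text
time: 24.08
ee_pos: [448.7, 83.2, 36.5]
ee_rot: [-0.037, -3.141, -0.005]
contact_force: [-1.2, 7.8, -0.9]
gripper_width: 66.3
grip_force: 3.9
```

Call:
jog_arm([
  {"delta_pos": [0, -0.01, 0], "rot": [0, 0, 0], "gripper": 0.76},
  {"delta_pos": [0, -0.01, 0], "rot": [0, 0, 0], "gripper": 0.76},
])

```text
time: 24.32
ee_pos: [448.5, 82.1, 36.4]
ee_rot: [-0.036, -3.141, -0.006]
contact_force: [-1.6, 10.9, -2.3]
gripper_width: 66.2
grip_force: 5.1
```

Call:
jog_arm([
  {"delta_pos": [0, -0.01, 0], "rot": [0, 0, 0], "gripper": 0.76},
  {"delta_pos": [0, -0.01, 0], "rot": [0, 0, 0], "gripper": 0.76},
])

```text
time: 24.58
ee_pos: [448.3, 80.8, 36.4]
ee_rot: [-0.035, -3.141, -0.007]
contact_force: [-1.0, 12.4, -2.6]
gripper_width: 66.3
grip_force: 5.9
```

Call:
jog_arm([
  {"delta_pos": [0, -0.01, 0], "rot": [0, 0, 0], "gripper": 0.76},
  {"delta_pos": [0, -0.01, 0], "rot": [0, 0, 0], "gripper": 0.76},
])

```text
time: 24.82
ee_pos: [448.2, 79.4, 36.4]
ee_rot: [-0.033, -3.14, -0.008]
contact_force: [-2.9, 13.1, -1.8]
gripper_width: 66.4
grip_force: 6.7
```

The trigger is stiffening well before the end of its travel (10, 12, then 13 N), so I go on in small steps towards about 16 N.

Call:
jog_arm([
  {"delta_pos": [0, -0.01, 0], "rot": [0, 0, 0], "gripper": 0.76},
  {"delta_pos": [0, -0.01, 0], "rot": [0, 0, 0], "gripper": 0.76},
])

```text
time: 25.08
ee_pos: [448.0, 78.2, 36.4]
ee_rot: [-0.032, -3.14, -0.009]
contact_force: [-3.0, 14.9, -3.0]
gripper_width: 66.4
grip_force: 7.8
```

```bash
python3 gap.py t13; python3 cmp.py t12 t13
```

```text
blank 435 [619.3 153.9  82.8] [[596.7, 133.7, 78.6], [643.7, 174.5, 86.7]]
jaw 143 [623.3 189.7  65.4] [[607.3, 178.5, 53.1], [636.9, 201.1, 69.7]]
jawarm 98 [574.9 193.4  66. ] [[561.5, 186.9, 60.7], [588.9, 202.7, 69.9]]
25.125 [448.   78.3  36.4] [-2.4 15.3 -2.7] 7.766657900065184 66.26005781430015
t12 arm centroid col 278.47
[575.1 194.3  66.9]
t13 arm centroid col 278.63
[574.9 193.4  66. ]
mm/px at z65 2.2741565168939695
```

Call:
jog_arm([
  {"delta_pos": [0, -0.005, 0], "rot": [0, 0, 0], "gripper": 0.76},
  {"delta_pos": [0, -0.005, 0], "rot": [0, 0, 0], "gripper": 0.76},
], grip_force=8.5)

```text
time: 25.38
ee_pos: [448.0, 77.7, 36.4]
ee_rot: [-0.031, -3.14, -0.009]
contact_force: [-2.9, 16.9, -2.7]
gripper_width: 66.5
grip_force: 8.2
```

The trigger takes about 16.5 N, so the grip is firm, and it stopped well short of the end of its travel. I release the trigger, then open and lift clear.

Call:
jog_arm([
  {"delta_pos": [0, 0.05, 0], "rot": [0, 0, 0], "gripper": 0.76},
  {"delta_pos": [0, 0.105, 0], "rot": [0, 0, 0], "gripper": 1},
  {"delta_pos": [0, 0.105, 0], "rot": [0, 0, 0], "gripper": 1},
  {"delta_pos": [0, 0.105, 0], "rot": [0, 0, 0], "gripper": 1},
  {"delta_pos": [0, 0.105, 0], "rot": [0, 0, 0], "gripper": 1},
  {"delta_pos": [0, 0.105, -0.2], "rot": [0, 0, 0], "gripper": 1},
  {"delta_pos": [0, 0.105, -0.5], "rot": [0, 0, 0], "gripper": 1},
  {"delta_pos": [0, 0.105, -0.8], "rot": [0, 0, 0], "gripper": 1},
])

```text
time: 26.38
ee_pos: [449.0, 92.0, 198.1]
ee_rot: [-0.041, -3.141, 0.001]
contact_force: [0.9, 1.2, -0.1]
gripper_width: 87.3
grip_force: 0.0
```

Call:
jog_arm([
  {"delta_pos": [0, 0, 0], "rot": [0, 0, 0], "gripper": 1},
  {"delta_pos": [0, 0, 0], "rot": [0, 0, 0], "gripper": 1},
  {"delta_pos": [0, 0, 0], "rot": [0, 0, 0], "gripper": 1},
])

```text
time: 26.75
ee_pos: [448.3, 92.2, 195.0]
ee_rot: [-0.04, -3.138, 0.002]
contact_force: [-0.3, 0.4, -0.0]
gripper_width: 86.6
grip_force: 0.0
```

```bash
python3 gap.py t14; python3 cmp.py t13 t14; python3 - <<'E'
from h import *
c=cap('side','s14');cv2.imwrite('pics/s14c.png',cv2.resize(c['img'][150:270,260:380],None,fx=4.5,fy=4.5,interpolation=cv2.INTER_CUBIC))
for f in ('s4','s14'):
    P=cloud(load(f)).reshape(-1,3)
    for x in (422,446,470):
        m=(abs(P[:,0]-x)<6)&(P[:,1]>96)&(P[:,1]<150)&(P[:,2]>54)&(P[:,2]<68); print(f,x,m.sum(),np.median(P[m,1]).round(1))
E
```

```text
blank 435 [619.4 154.   82.9] [[596.4, 133.7, 78.4], [643.8, 174.5, 86.7]]
jaw 144 [623.  189.8  65.3] [[607.4, 178.6, 53.0], [636.7, 201.1, 69.0]]
jawarm 94 [573.9 193.4  66.7] [[561.4, 186.7, 61.8], [588.8, 202.5, 71.1]]
26.8 [448.4  92.3 195. ] [-0.3 -0.1  0.8] 0.0 87.05851139016477
t13 arm centroid col 278.63
[574.9 193.4  66. ]
t14 arm centroid col 278.84
[573.9 193.4  66.7]
mm/px at z65 2.2741565168939695
s4 422 28 114.6
s4 446 27 112.0
s4 470 27 109.7
s14 422 26 112.0
s14 446 26 110.7
s14 470 28 110.0
```

View pics/s14c.png

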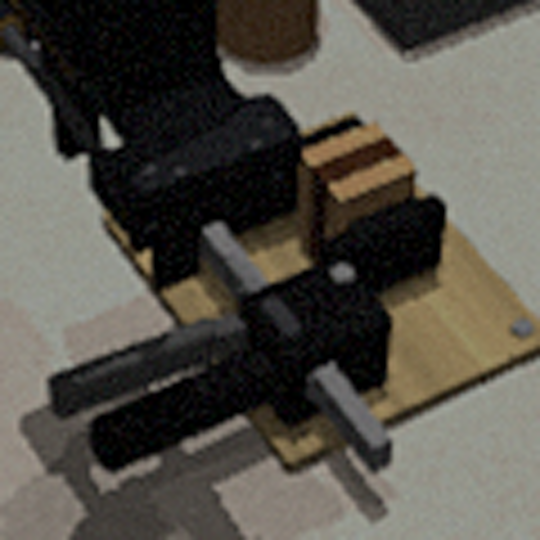

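The blank stands gripped between the pads (350,190) and the gripper is clear. I'll compare the trigger (140,370) with its starting picture to be sure it sprung fully open.

```bash
python3 - <<'E'
from h import *
cap('side','s15')
for f in ('s0','s2','s4','s14','s15'):
    P=cloud(load(f)).reshape(-1,3)
    m=(P[:,0]>412)&(P[:,0]<505)&(P[:,1]>97)&(P[:,1]<150)&(P[:,2]>58)&(P[:,2]<66)
    q=P[m];k=np.polyfit(q[:,0]-452,q[:,1],1);print(f,m.sum(),'tilt rad',k[0].round(3),'y at grip',k[1].round(1))
E
```

```text
s0 148 tilt rad -0.086 y at grip 113.4
s2 150 tilt rad -0.081 y at grip 113.3
s4 148 tilt rad -0.095 y at grip 113.5
s14 150 tilt rad -0.08 y at grip 112.5
s15 153 tilt rad -0.076 y at grip 112.5
```

```bash
python3 -c "
from rig import bot
print(bot.close_job())"
```

```text
the job is handed in; nothing more can be done
None
```

The blank stands upright on the board, gripped between the pads; I stopped when the trigger stiffened to about 16.5 N, well before the end of its travel. The trigger then sprang open to within about 1 mm of its starting position as measured, the arm is clear, and the job was handed in at about 27 s (no verdict shown).

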